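Index the jar carousel to the reader

TASK

Bring the blue-lidded jar round to the white reader and lock the carousel there: draw the spring index pin by its black knob until it is clear of its hole, swing the wheel round by it, and let the pin drop fully home into the hole that belongs to that place. The holes are set by hand and not exactly evenly spaced, so find the hole by feel and never force the wheel sideways against the pin (stay well under 25 N). Keep all the jars standing in their trays, leave the petri dish and bottles beside it alone, and let go at the end.

Things in the scene. Friction and masses are not known exactly. Their poses are not given: they have to be found in the camera images.
- index_plate: Fixed dark round plate, 216 mm across, top face 24 mm above the worktop, with white ticks, five brass-bushed holes and a white reader (64 mm wide, 70 mm tall, 135 to 177 mm from the axis) on its +x side. Origin: on the wheel axis at worktop height; x points from the axis to the reader, z up.
- first_hole (a point): Mouth of the hole in which the pin starts, at 180 degrees about the plate's z, 85 mm from the axis. The other four lie on the same circle near 135, 225, 90 and 270 degrees, each set by hand 3 to 6 degrees off that, one way or the other (4 to 9 mm). Holes are 9.5 mm wide, the pin 8 mm, round-tipped; between holes the face is flat and the pin may slide on it.
- carousel: Fixed steel spindle, with all that it carries: turning wheel, five trays, crank arm and pin. Origin and axes as the index plate. The force between pin and plate must stay under 25 N; all parts are stiff, so pushing a seated or half-drawn pin sideways exceeds this within a millimetre or two.
- wheel (a joint): Turn of the wheel in rad: 0 at the start (empty tray at the reader), positive anticlockwise from above, stops at -1.85 and 1.85; drag 0.12 N m, stays where left. The crank arm with the pin lies opposite the empty tray. A tray at angle A about the axis, from the plate's x (anticlockwise positive), comes to the reader when the wheel turns by about -A, to the hole near there.
- index_pin (a joint): Lift of the pin in m: 0 fully home in a hole, 0.008 when its tip rides on the face of the plate, 0.014 at its upper stop. A spring presses it down: 6 N at 0, 8.4 N at 0.008, 10.2 N at 0.014. Only above 0.008 does the wheel turn freely.
- knob_middle (a point): Middle of the pin's black knob (red spot on top): an upright cylinder 22 mm across and 32 mm tall, from 64 to 96 mm above the worktop with the pin home; this point is then at 80 mm. It rises with the pin and travels with the wheel, 85 mm from the axis. Below it a steel sleeve 18 mm across, top at 58 mm, stands on the crank arm.
- reading_place (a point): Where the middle of the blue-lidded jar's underside belongs: 92 mm from the axis towards the reader, 37 mm above the worktop.
- blue_jar: Specimen jar with blue lid, the only such one on the carousel, 54 mm across, 72 mm tall, about 70 g. Lies loose in one of the four trays at 45 or 90 degrees either side of the empty one, tray centres 92 mm from the wheel axis; tray floor 37 mm above the worktop, tray rim 10 mm high, lid top at 109 mm. Origin: centre of its underside.
- yellow_jar_0: Specimen jar with yellow lid, 54 mm across, 72 mm tall, in another of the trays. Origin: centre of its underside.
- yellow_jar_1: Specimen jar with yellow lid, 54 mm across, 72 mm tall, in another of the trays. Origin: centre of its underside.
- yellow_jar_2: Specimen jar with yellow lid, 54 mm across, 72 mm tall, in another of the trays. Origin: centre of its underside.
- petri_dish: Petri dish, 61 mm across, 15 mm tall, a bystander on the worktop at the left. Origin: centre of its underside.
- blue_bottle: Dark blue dropper bottle, 34 mm across, 100 mm tall, a bystander at the left. Origin: centre of its underside.
- brown_bottle: Brown dropper bottle, 34 mm across, 96 mm tall, a bystander at the right. Origin: centre of its underside.
Mind the look-alikes: they are no part of the job. What is shaped like the blue_jar but orange, pink or turquoise is not meant.

How it is judged:
By the outcome, as a careful person would: the job done as asked, in the order asked, and still so for the second after the job is handed in, with the robot touching nothing.
It also fails if it takes over 48 s, if anything falls off the work surface, if the arm or the gripper's body presses on something with over 40 N, if the wrist force passes 120 N, or if a joint passes its speed limit or range.

ROBOT

A 7-joint arm with a two-finger parallel gripper is mounted at the origin on a cart in front of the work surface, level with it; the furniture and walls round the work are solid. World frame = base frame: x ahead of the robot, y to its left, z up, the work surface at z = 0. Lengths are in m, angles in rad, forces in N, time in s.
With the tool pointing down it reaches from about 0.425 to 0.925 m from the base axis. Payload 6.8 kg.
Tool frame: the origin (TCP) lies midway between the tips of the shut fingers; the grasp point (between the pads) lies 19 mm behind it; z points along the fingers, y is the line along which they close (so a half turn about z gives the same grasp; the last joint's range is limited). The gripper opens to 85 mm and grips with 20 to 120 N. Pads are 22 mm wide; open, the fingers measure 114 mm over their backs; the gripper's body (76 mm by 85 mm) begins 54 mm behind the grasp point. The pads swing forward as they close: fully open they stand 13 mm farther back than shut.
Start: joints at [1.227, 0.477, 0.022, 1.555, -0.011, 1.109, -0.083], TCP at [0.158, -0.656, 0.231] pointing down, gripper open.
Joint ranges: [-2.96, 2.96], [-0.34, 2.1], [-1.41, 1.46], [0.24, 2.44], [-1.37, 4.51], [0.17, 1.92], [-2.96, 2.96]. Speed limits (rad/s): [2.39, 2.39, 3.14, 3.14, 3.14, 3.14, 3.14].

INTERFACE

Orientations are given as a rotation vector (axis times angle).
In Python, from bench import r gives the robot as it stands. The module is installed in compiled form; this text tells all that it offers.
- The arm moves only by the tool apply_moves, never from a script. Its argument "rows" is a list of rows, each a list of 6 numbers: the shift along the tool's x, y, z scaled (see below), then the turn, a rotation vector about the tool's x, y, z scaled (see below). A call has 1 to 5 rows; each row is the pose to reach, as a shift and turn from the pose commanded when the call began, along the tool's axes at that moment; what a row does not reach only later rows make up. The controller multiplies each number of a shift by 0.25 m and each number of a turn by 90 degrees. A row lasts 1/8 s, in which the tool goes at most 62.5 mm and 10.7 degrees, less where a joint would pass 70% of its speed; a pose out of reach is approached as far as the arm can. A call with a number of a shift or a turn outside -1 to 1 is refused whole. A call with a gripper value outside its range is refused whole. "claw" is the opening, from 0 (shut) to 1 (fully open), set as the call begins (left out, the last holds). The fingers move at their own pace and stop on an object; "newtons" is the grip in N (left out, the last holds). Time passes only in rows, so rows that repeat a pose let the fingers close. It gives the time, the measured TCP pose, the force, the opening and the grip force at its end, in the units of the state.
- r.get_obs(): the state, without advancing time (a new reading comes with each control period).
- r.grab_frame(name): name is "side" or "top"; returns a dict with "pixels" (384x512x3 uint8, red, green, blue), "intrinsics" (3x3 intrinsics, pixels), "dist" ([k1, k2, p1, p2, k3] as OpenCV has them; the pictures are not rectified), "eye" and "attitude" of the camera in the world. Camera axes: x right, y up, looking along -z (the intrinsics and any distortion apply to the point x, -y, -z); pixel columns grow to the right and rows downward; lengths in m; the calibration is good to about 2 mm. A picture is of the moment at which its call begins. There is no depth.
- r.hand_in(): hands the job in; it is judged then, once.
Trained networks look in a picture, given as the dict that the camera call returned (one of the last four; its "shot" number tells which), for a name from the list of things; names that differ only in an ending like _2 or _b are one class to them, and where a whole thing is asked for, a point or a joint stands for the part that bears it (a point fixed in the world has none). Each returns a list of dicts, best first, with "conf" (0 to 1); they miss things now and then, are a little off and sometimes report something else, mostly with a low value. They report only what shows in the picture. A call takes as long as a camera call. They do not tell look-alikes from the thing itself.
- r.search_frame(picture, thing): "rect" ([left, top, width, height] in pixels, round what is visible of it).
- r.outline_of(picture, thing): "pixels" (384x512 bool, what is visible of it) and "rect" ([left, top, width, height] in pixels, round what is visible of it).
- r.landmark_of(picture, thing): "point" ([column, row] in pixels: a listed point, or the origin of a listed thing).
The state is a dict: "clock": time; "joints": joint angles; "qvel": joint speeds; "tau": joint torques, N m; "tcp_pos": TCP position; "orientation": TCP orientation; "contact_force": force on the tool from outside, world axes, zero at the start; "moment": the same for the moment, N m; "grip_width": finger opening in m; "gripper_force": force on a finger pad.
Only numpy, scipy, OpenCV 4.12 (cv2) and the standard library are available. Lean on these libraries where they do the work, as an engineer would, in place of code of your own. Each camera call takes 0.05 s, during which the arm holds its last target. There are 200 camera calls.

## Working session

There is one attempt and no reset: what is moved stays moved. The work goes in short steps, Python scripts to look and compute and a tool call to move; the robot and the scene stay as the last step left them, time stands still between calls to the robot, and variables do not carry over. Pictures are saved under pics/ and viewed, at most 10 in all, crops included, and the job is handed in when it is done.

Besides the shell and the picture viewer there is one more tool, called after "Emit:" as a command line: name --pt "numbers of a row" for each row, then --argument value for the rest. apply_moves: Moves the arm, as the interface text tells. Its arguments: {"type":"object","properties":{"rows":{"type":"array","items":{"type":"array","items":{"type":"number"}}},"claw":{"type":"number"},"newtons":{"type":"number"}},"required":["rows"]}

```bash
mkdir -p pics; cat > h.py <<'E'
import numpy as np, cv2
from scipy.spatial.transform import Rotation as R
from bench import r
def Rm(a):
    a=np.array(a,float)
    if a.shape==(3,3): return a
    return R.from_rotvec(a).as_matrix() if a.size==3 else R.from_quat(a).as_matrix()
def ray(f,p):
    u=cv2.undistortPoints(np.array([[p]],float),np.array(f["intrinsics"]),np.array(f["dist"]))[0,0]
    return np.array(f["eye"]),Rm(f["attitude"])@np.array([u[0],-u[1],-1.])
def atz(f,p,z):
    e,d=ray(f,p); return e+d*(z-e[2])/d[2]
def proj(f,P):
    c=Rm(f["attitude"]).T@(np.array(P,float)-np.array(f["eye"])); c=c*[1,-1,-1]
    return cv2.projectPoints(c.reshape(1,3),np.zeros(3),np.zeros(3),np.array(f["intrinsics"]),np.array(f["dist"]))[0].ravel()
def tri(fs,ps):
    A=np.zeros((3,3));b=np.zeros(3)
    for f,p in zip(fs,ps):
        e,d=ray(f,p);d/=np.linalg.norm(d);M=np.eye(3)-np.outer(d,d);A+=M;b+=M@e
    return np.linalg.solve(A,b)
E
cat > a.py <<'E'
from h import *
np.set_printoptions(precision=4,suppress=True)
fs=[r.grab_frame(n) for n in("top","side")]
cv2.imwrite("pics/a.png",np.hstack([cv2.cvtColor(f["pixels"],cv2.COLOR_RGB2BGR) for f in fs])[:, :] if 0 else cv2.cvtColor(fs[0]["pixels"],cv2.COLOR_RGB2BGR))
cv2.imwrite("pics/b.png",cv2.cvtColor(fs[1]["pixels"],cv2.COLOR_RGB2BGR))
for f in fs: print(f["eye"],f["attitude"])
for t in ["index_plate","first_hole","knob_middle","reading_place","blue_jar","yellow_jar_0","petri_dish","blue_bottle","brown_bottle"]:
    L=[r.landmark_of(f,t) for f in fs]
    for n,l in zip("ts",L): print(t,n,[(np.round(d["point"]).tolist(),round(d["conf"],2)) for d in l[:6]])
    if L[0] and L[1]: print("   tri",tri(fs,[L[0][0]["point"],L[1][0]["point"]]))
print(r.get_obs())
E
python3 a.py
```

```text
[0.4554 0.0093 1.007 ] [ 0.0868 -0.0619 -1.5567]
[0.3036 1.0368 0.6403] [ 0.2003 -1.5263 -2.5205]
index_plate t [([257.0, 186.0], 0.96), ([282.0, 172.0], 0.33)]
index_plate s [([253.0, 207.0], 0.78), ([211.0, 281.0], 0.4)]
   tri [0.563  0.0219 0.0064]
first_hole t [([243.0, 218.0], 0.73)]
first_hole s [([274.0, 210.0], 0.83)]
   tri [0.4765 0.0591 0.0284]
knob_middle t [([244.0, 220.0], 0.47)]
knob_middle s [([272.0, 194.0], 0.52), ([236.0, 211.0], 0.15)]
   tri [0.4773 0.0548 0.0873]
reading_place t [([263.0, 157.0], 0.85)]
reading_place s [([231.0, 195.0], 0.63)]
   tri [0.6427 0.0061 0.0378]
blue_jar t [([285.0, 199.0], 0.91), ([327.0, 190.0], 0.89), ([323.0, 225.0], 0.69), ([314.0, 256.0], 0.68), ([283.0, 256.0], 0.6), ([127.0, 178.0], 0.5)]
blue_jar s [([288.0, 183.0], 0.84), ([312.0, 203.0], 0.83), ([266.0, 186.0], 0.68), ([315.0, 190.0], 0.61), ([267.0, 183.0], 0.58), ([210.0, 281.0], 0.3)]
   tri [ 0.4879 -0.0573  0.071 ]
yellow_jar_0 t [([220.0, 177.0], 0.96), ([280.0, 171.0], 0.77), ([240.0, 160.0], 0.6)]
yellow_jar_0 s [([247.0, 187.0], 0.86), ([238.0, 212.0], 0.73), ([25
[... 269 characters left out ...]
7.0], 0.75), ([270.0, 210.0], 0.46)]
   tri [0.6944 0.3246 0.0049]
brown_bottle t [([381.0, 167.0], 0.52)]
brown_bottle s [([260.0, 166.0], 0.49)]
   tri [ 0.6199 -0.336  -0.0044]
{'clock': 1.0, 'joints': array([ 1.2269,  0.477 ,  0.0224,  1.5554, -0.0115,  1.1093, -0.0831]), 'qvel': array([ 0.0016,  0.0005,  0.0007, -0.0012,  0.0006, -0.0012, -0.0009]), 'tau': array([  0.0007, -59.6328,   1.6065, -28.1546,   0.0124,   0.0016,
         0.    ]), 'tcp_pos': array([ 0.1577, -0.6563,  0.2313]), 'orientation': array([3.1198, 0.3695, 0.    ]), 'contact_force': array([ 0.2237, -0.1513, -0.4123]), 'moment': array([ 0.0264,  0.0081, -0.0181]), 'gripper_force': 0.0, 'grip_width': 0.08510715295828068}
```

```bash
python3 - <<'E'
import cv2,numpy as np
a=cv2.imread("pics/a.png")[120:290,150:400];b=cv2.imread("pics/b.png")[130:300,150:400]
cv2.imwrite("pics/c.png",np.vstack([cv2.resize(x,None,fx=1.75*1,fy=1.75,interpolation=2) for x in(a,b)]))
cv2.imwrite("pics/c2.png",cv2.resize(a,None,fx=3.2,fy=3.2,interpolation=2)[:, :800])
E
```

```text
(no output)
```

View pics/c2.png

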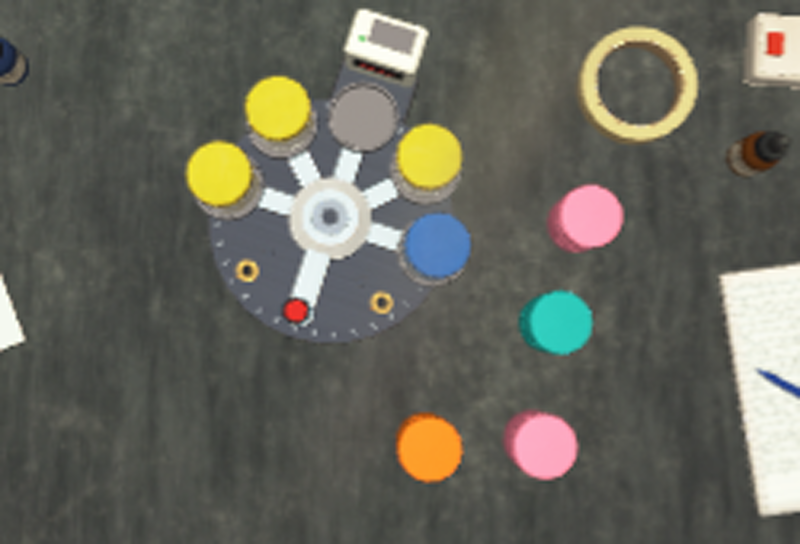

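View pics/b.png

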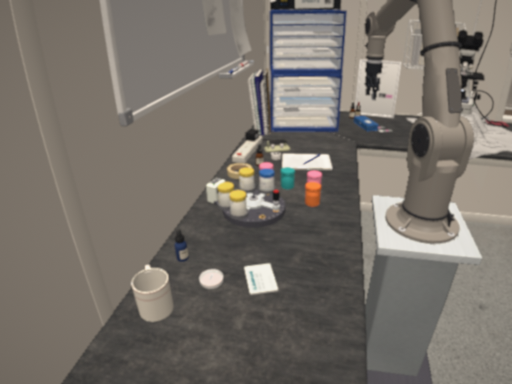

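The blue jar (the only one with a blue lid on the carousel) is at about (287,196) in the full top picture. It sits in the tray 90° clockwise of the empty one. The pink, turquoise and orange jars stand off the wheel and are look-alikes. So the wheel turns by about +90° and the pin goes to the hole near 270°. The red knob is at about (242,217), and the crop confirms all this.

```bash
cat > fit.py <<'E'
from h import *
from scipy.optimize import least_squares
np.set_printoptions(precision=4,suppress=True)
f=r.grab_frame("top");s=r.grab_frame("side")
def blob(f,lo,hi,near,rad=14):
    h=cv2.cvtColor(f["pixels"],cv2.COLOR_RGB2HSV);m=cv2.inRange(h,lo,hi)
    n,_,st,c=cv2.connectedComponentsWithStats(m);d=[(np.hypot(*(c[i]-near)) if st[i,4]>4 else 99) for i in range(1,n)]
    i=1+int(np.argmin(d));return c[i],st[i,4],min(d)
Y=((20,120,120),(35,255,255));B=((100,100,80),(120,255,255));Rd=((170,0,0),(179,255,255))
obs=[]
for nm,c,near,z,rad,ang in [("y90",Y,(218,173),.109,.092,90),("y45",Y,(236,153),.109,.092,45),("y-45",Y,(284,168),.109,.092,-45),("b",B,(287,196),.109,.092,-90),("red",((0,150,100),(8,255,255)),(242,217),.096,.085,180)]:
    p,a,d=blob(f,c[0],c[1],np.array(near));print(nm,p,a,d);P=atz(f,p,z);print(P);obs.append((P[:2],rad,ang))
for p in[(227.2,204.4),(269,214.4)]:
    P=atz(f,p,.024);print("hole",P);obs.append((P[:2],.085,None))
def res(v):
    o=[]
    for P,rad,ang in obs:
        if ang is None:o+=[np.hypot(*(P-v[:2]))-rad,0]
        else:
            a=v[2]+np.radians(ang);o+=list(P-v[:2]-rad*np.array([np.cos(a),np.sin(a)]))
    return np.array(o)
q=least_squares(res,[.563,.022,-.35],loss="soft_l1",f_scale=.002);print(q.x,np.degrees(q.x[2]));print(res(q.x).reshape(-1,2)*1000)
for P,rad,ang in obs[-2:]: print("hole ang",(np.degrees(np.arctan2(*(P-q.x[:2])[::-1])-q.x[2]))%360)
e=q.x; k=e[:2]-.085*np.array([np.cos(e[2]),np.sin(e[2])]);print("knob",k)
p,a,d=blob(s,(0,150,60),(8,255,255),proj(s,[*k,.096]));print("side red",p,a,proj(s,[*k,.096]))
E
python3 fit.py
```

```text
y90 [217.9822 173.926 ] 338 0.9262056293052379
[0.5821 0.1206 0.109 ]
y45 [236.3493 153.4925] 335 0.603797295440161
[0.6359 0.0743 0.109 ]
y-45 [283.5723 168.497 ] 332 0.655693213157517
[ 0.5981 -0.0478  0.109 ]
b [286.4416 196.1956] 317 0.5916235373742744
[ 0.5268 -0.0555  0.109 ]
red [242.  216.5] 38 0.5
[0.474  0.0576 0.096 ]
hole [0.5086 0.1034 0.024 ]
hole [ 0.4823 -0.0135  0.024 ]
[ 0.5547  0.0324 -0.302 ] -17.303579589485064
[[ 0.0478  0.3878]
 [-0.2536 -0.8152]
 [ 0.6205  1.3169]
 [-0.4942 -0.0267]
 [ 0.4687 -0.0266]
 [-0.3791  0.    ]
 [ 0.7143  0.    ]]
hole ang 140.3023941878939
hole ang 229.65738501633385
knob [0.4735 0.0577]
side red [275.8125 191.3125] 16 [276.5489 191.7722]
```

```bash
cat > plan.py <<'E'
import sys; from h import *
C=np.array([.5547,.0324]); Y0=-17.3
def pose(o=None):
    o=o or r.get_obs(); return o["tcp_pos"],Rm(o["orientation"])
def down(yaw):
    t=np.radians(yaw); c,s=np.cos(t),np.sin(t); return np.array([[c,s,0],[s,-c,0],[0,0,-1.]])
def rows(targets,start=None):
    p,M=start or pose()
    for x,y,z,yaw in targets:
        d=M.T@(np.array([x,y,z])-p)/.25; w=R.from_matrix(M.T@down(yaw)).as_rotvec()/(np.pi/2)
        print([round(float(v),3) for v in (*d,*w)])
def arc(a,z,rad=.085):  # a: wheel turn in deg
    t=np.radians(Y0+180+a); return (*(C+rad*np.array([np.cos(t),np.sin(t)])),z,Y0+a)
E
python3 - <<'E'
from plan import *
p,M=pose();print(p)
rows([(.30,-.50,.24,5),(.37,-.42,.24,-2)])
E
```

```text
[ 0.15773155 -0.65632123  0.23130253]
[0.699, -0.475, -0.035, 0.0, -0.0, 0.095]
[1.046, -0.721, -0.035, 0.0, -0.0, 0.172]
```

Emit:
apply_moves --pt "0.98 -0.68 -0.04 0 0 0.17" --pt "0.98 -0.68 -0.04 0 0 0.17" --pt "0.98 -0.68 -0.04 0 0 0.17" --pt "0.98 -0.68 -0.04 0 0 0.17" --pt "0.98 -0.68 -0.04 0 0 0.17" --claw 0.7

```text
clock: 1.72
tcp_pos: [0.3582, -0.4315, 0.2417]
orientation: [3.141, -0.046, 0.001]
contact_force: [0.7, -0.4, -0.4]
grip_width: 0.0599
gripper_force: 0.0
```

```bash
python3 - <<'E'
from plan import *
p,M=pose();o=r.get_obs();print(p,o["orientation"],o["clock"],o["joints"])
rows([(.45,-.19,.24,-10),(.4735,.0577,.24,-17.3)])
E
```

```text
[ 0.35819585 -0.43146461  0.24171947] [ 3.14116137e+00 -4.58015155e-02  1.42627711e-03] 1.725 [ 0.7929695   0.280522   -0.0315999   1.81996333  0.00950636  1.04052819
 -0.84215428]
[0.339, -0.976, 0.007, 0.0, -0.001, 0.093]
[0.404, -1.969, 0.007, -0.0, -0.001, 0.174]
```

Emit:
apply_moves --pt "0.34 -0.98 0 0 0 0.1" --pt "0.34 -0.98 0 0 0 0.1" --pt "0.34 -0.98 0 0 0 0.1" --pt "0.34 -0.98 0 0 0 0.1" --pt "0.34 -0.98 0 0 0 0.1"

```text
clock: 2.35
tcp_pos: [0.4506, -0.1869, 0.2417]
orientation: [-3.128, 0.283, -0.002]
contact_force: [0.6, -0.2, 0.0]
grip_width: 0.0596
gripper_force: 0.0
```

```bash
python3 - <<'E'
from plan import *
p,M=pose();o=r.get_obs();print(p,o["clock"],o["joints"])
rows([(.4735,.0577,.20,-17.3),(.4735,.0577,.16,-17.3)])
E
```

```text
[ 0.45057939 -0.18688129  0.24173868] 2.35 [ 0.4267268   0.16577382 -0.17923098  1.96982646  0.03322947  1.00778462
 -1.51908297]
[-0.086, -0.979, 0.168, -0.001, -0.001, 0.077]
[-0.086, -0.978, 0.328, -0.001, -0.001, 0.077]
```

Emit:
apply_moves --pt "-0.086 -0.979 0.16 0 0 0.077" --pt "-0.086 -0.979 0.16 0 0 0.077" --pt "-0.086 -0.979 0.16 0 0 0.077" --pt "-0.086 -0.979 0.16 0 0 0.077" --pt "-0.086 -0.979 0.16 0 0 0.077"

```text
clock: 2.98
tcp_pos: [0.4735, 0.0571, 0.201]
orientation: [-3.104, 0.472, 0.001]
contact_force: [0.4, -1.9, -0.4]
grip_width: 0.0602
gripper_force: 0.0
```

```bash
python3 - <<'E'
from plan import *
p,M=pose();o=r.get_obs();print(p,o["clock"],o["joints"])
rows([(.4735,.0577,.062,-17.3),(.4735,.0577,.11,-17.3)])
E
```

```text
[0.47349383 0.05707967 0.20100726] 2.975 [ 0.06415458  0.20938252 -0.35423708  2.0281594   0.0887834   0.91842635
 -2.20961033]
[-0.0, -0.002, 0.556, -0.001, 0.0, 0.0]
[-0.0, -0.002, 0.364, -0.001, 0.0, 0.0]
```

Emit:
apply_moves --pt "0 -0.002 0.2 0 0 0" --pt "0 -0.002 0.4 0 0 0" --pt "0 -0.002 0.55 0 0 0" --pt "0 -0.002 0.55 0 0 0"

```text
clock: 3.48
tcp_pos: [0.4718, 0.0512, 0.0618]
orientation: [3.101, -0.486, -0.008]
contact_force: [0.0, -0.4, 0.4]
grip_width: 0.0596
gripper_force: 0.0
```

```bash
python3 - <<'E'
from plan import *
p,M=pose();o=r.get_obs();print(p,o["clock"],o["contact_force"])
f=[r.grab_frame(n) for n in("top","side")]
cv2.imwrite("pics/d.png",np.hstack([cv2.resize(cv2.cvtColor(x["pixels"],cv2.COLOR_RGB2BGR)[c[0]:c[0]+110,c[1]:c[1]+100],None,fx=4,fy=4,interpolation=2) for x,c in zip(f,[(150,190),(130,220)])]))
E
```

```text
[0.47178903 0.05116068 0.06181148] 3.475 [ 0.00562826 -0.38232519  0.43831908]
```

View pics/d.png

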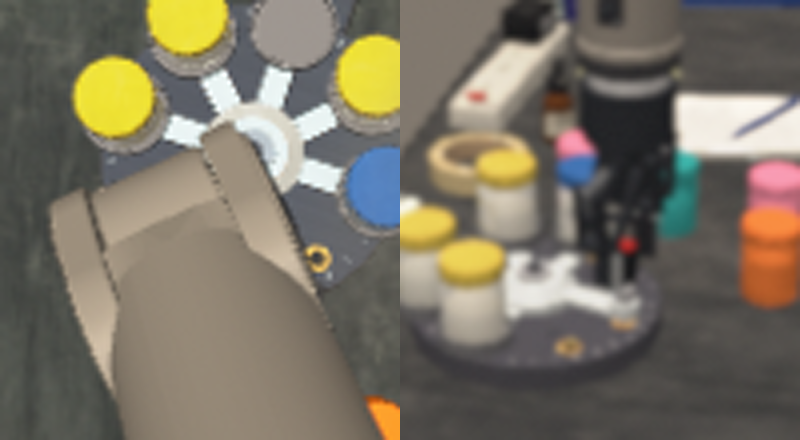

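The top view shows the gripper over the crank, hiding the knob. In the side view the red spot (about 627,245 in the crop) sits between the open fingers. The TCP ended about 6 mm off in y, so I'm checking it before closing.

```bash
python3 - <<'E'
from plan import *
p,M=pose();o=r.get_obs();print(p,o["clock"],o["joints"],o["qvel"]);print(M)
rows([arc(0,.062)]); print(arc(0,.062))
E
```

```text
[0.47440476 0.05235884 0.06463831] 3.575 [ 0.01325124  0.41921973 -0.30449933  2.13732664  0.21480544  0.61270112
 -2.32438921] [-0.00109083 -0.02697104 -0.01254016 -0.01467981  0.00072136 -0.00325691
 -0.00498454]
[[ 9.52109223e-01 -3.05757535e-01  5.97358654e-04]
 [-3.05757335e-01 -9.52109389e-01 -4.04263489e-04]
 [ 6.92357391e-04  2.02256206e-04 -9.99999740e-01]]
[-0.01, -0.019, 0.011, 0.0, -0.0, -0.006]
(np.float64(0.4735453320422622), np.float64(0.05767686429661184), 0.062, -17.3)
```

Emit:
apply_moves --pt "0 0 0 0 0 0" --pt "0 0 0 0 0 0"

```text
clock: 3.82
tcp_pos: [0.4747, 0.0533, 0.0652]
orientation: [-3.103, 0.484, -0.004]
contact_force: [0.3, 0.4, 0.3]
grip_width: 0.0599
gripper_force: 0.0
```

```bash
python3 - <<'E'
from plan import *
p,M=pose();o=r.get_obs();print(p,o["clock"],o["qvel"])
rows([arc(0,.062)])
E
```

```text
[0.47473724 0.0532624  0.06518215] 3.825 [-3.42371522e-03  6.48704735e-03 -5.19353055e-04  4.82807536e-03
  6.04014523e-05 -2.96188501e-03 -1.68784215e-03]
[-0.01, -0.015, 0.013, -0.001, -0.002, -0.005]
```

Emit:
apply_moves --pt "-0.005 -0.016 0.012 0 0 -0.005" --pt "-0.005 -0.016 0.012 0 0 -0.005"

```text
clock: 4.08
tcp_pos: [0.4737, 0.0581, 0.0609]
orientation: [-3.106, 0.47, -0.0]
contact_force: [-0.3, -0.0, 0.2]
grip_width: 0.0597
gripper_force: 0.0
```

Emit:
apply_moves --pt "0 0 0 0 0 0" --pt "0 0 0 0 0 0" --claw 0.38 --newtons 20

```text
clock: 4.32
tcp_pos: [0.4737, 0.0575, 0.0608]
orientation: [3.106, -0.472, -0.0]
contact_force: [-0.1, 0.7, -0.2]
grip_width: 0.0322
gripper_force: 0.0
```

Emit:
apply_moves --pt "0 0 0 0 0 0" --pt "0 0 0 0 0 0" --claw 0.29

```text
clock: 4.58
tcp_pos: [0.4737, 0.0575, 0.0608]
orientation: [3.106, -0.472, -0.0]
contact_force: [0.8, -0.0, -0.3]
grip_width: 0.0249
gripper_force: 0.0
```

Emit:
apply_moves --pt "0 0 0 0 0 0" --pt "0 0 0 0 0 0" --claw 0.265

```text
clock: 4.82
tcp_pos: [0.4737, 0.0574, 0.0608]
orientation: [3.106, -0.472, -0.0]
contact_force: [1.0, -0.7, 0.0]
grip_width: 0.0227
gripper_force: 0.2
```

Emit:
apply_moves --pt "0 0 0 0 0 0" --pt "0 0 0 0 0 0" --pt "0 0 0 0 0 0" --claw 0.2 --newtons 30

```text
clock: 5.2
tcp_pos: [0.4736, 0.0573, 0.0609]
orientation: [3.106, -0.472, -0.0]
contact_force: [-1.3, -1.6, 4.2]
grip_width: 0.021
gripper_force: 29.3
```

Emit:
apply_moves --pt "0 0 -0.016 0 0 0" --pt "0 0 -0.032 0 0 0" --pt "0 0 -0.046 0 0 0" --pt "0 0 -0.046 0 0 0"

```text
clock: 5.7
tcp_pos: [0.4735, 0.0573, 0.0723]
orientation: [3.106, -0.472, -0.0]
contact_force: [2.3, -2.9, -10.4]
grip_width: 0.0209
gripper_force: 29.7
```

```bash
python3 - <<'E'
from plan import *
p,M=pose();o=r.get_obs();print(p,o["clock"],o["contact_force"])
s=r.grab_frame("side");h=cv2.cvtColor(s["pixels"],cv2.COLOR_RGB2HSV);m=cv2.inRange(h,(0,150,60),(8,255,255))
n,_,st,c=cv2.connectedComponentsWithStats(m);print([(c[i],st[i,4]) for i in range(1,n) if abs(c[i][0]-275)<12 and abs(c[i][1]-189)<12])
k=arc(0,0);print(proj(s,[k[0],k[1],.096]),proj(s,[k[0],k[1],.1075]))
z0=p[2];print("arc");rows([arc(a,z0) for a in(5,10,15,20,25)])
E
```

```text
[0.47353213 0.05732544 0.07227067] 5.7 [  2.29642244  -2.91453    -10.39645002]
[]
[276.54112426 191.77203486] [276.57799062 188.60246358]
arc
[0.001, 0.028, -0.0, 0.0, 0.0, -0.055]
[0.005, 0.058, -0.0, 0.0, 0.0, -0.111]
[0.011, 0.087, -0.0, 0.0, 0.0, -0.166]
[0.02, 0.115, -0.0, 0.0, 0.0, -0.222]
[0.031, 0.142, -0.0, 0.0, 0.0, -0.278]
```

Emit:
apply_moves --pt "0.001 0.029 0 0 0 -0.056" --pt "0.005 0.058 0 0 0 -0.111" --pt "0.011 0.087 0 0 0 -0.167" --pt "0.02 0.116 0 0 0 -0.222" --pt "0.031 0.143 0 0 0 -0.278"

```text
clock: 6.38
tcp_pos: [0.4699, 0.0208, 0.072]
orientation: [-3.134, -0.216, 0.002]
contact_force: [1.5, -2.4, -10.2]
grip_width: 0.021
gripper_force: 29.9
```

```bash
python3 - <<'E'
from plan import *
p,M=pose();o=r.get_obs();print(p,o["clock"],o["contact_force"],arc(25,0))
rows([arc(a,.0725) for a in(30,35,40,45,50)])
E
```

```text
[0.46992348 0.02081779 0.07199149] 6.375 [  1.53109058  -2.4115288  -10.18629486] (np.float64(0.4704664280242389), np.float64(0.021011174239445176), 0, 7.699999999999999)
[0.003, 0.029, -0.002, -0.0, 0.001, -0.054]
[0.007, 0.059, -0.002, -0.0, 0.001, -0.109]
[0.014, 0.088, -0.002, -0.0, 0.001, -0.165]
[0.022, 0.116, -0.002, -0.0, 0.001, -0.22]
[0.034, 0.143, -0.002, -0.0, 0.001, -0.276]
```

Tracking is very good, so I'm continuing.

Emit:
apply_moves --pt "0.002 0.029 -0.001 0 0 -0.055" --pt "0.006 0.058 -0.001 0 0 -0.11" --pt "0.012 0.087 -0.001 0 0 -0.166" --pt "0.021 0.116 -0.001 0 0 -0.221" --pt "0.032 0.143 -0.001 0 0 -0.277"

```text
clock: 7.0
tcp_pos: [0.482, -0.0141, 0.072]
orientation: [-3.014, -0.886, 0.004]
contact_force: [0.6, -2.5, -9.5]
grip_width: 0.0211
gripper_force: 29.9
```

```bash
python3 - <<'E'
from plan import *
p,M=pose();o=r.get_obs();print(p,o["clock"],o["contact_force"],arc(50,0),o["joints"])
rows([arc(a,.0725) for a in(55,60,65,70,75)])
f=[r.grab_frame(n) for n in("top","side")]
for x in f: print([proj(x,[*arc(a,.024)[:3]]) for a in(84,90,96)])
cv2.imwrite("pics/e.png",np.hstack([cv2.resize(cv2.cvtColor(x["pixels"],cv2.COLOR_RGB2BGR)[c[0]:c[0]+110,c[1]:c[1]+100],None,fx=4,fy=4,interpolation=2) for x,c in zip(f,[(150,220),(130,220)])]))
E
```

```text
[ 0.48198114 -0.01413355  0.0719592 ] 7.0 [ 0.6145674  -2.49815227 -9.52518008] (np.float64(0.48317158353464895), np.float64(-0.013520427240600673), 0, 32.7) [ 0.32082906  0.44330741 -0.50785088  2.10941838  0.34269104  0.67066909
 -1.41725391]
[0.007, 0.03, -0.002, -0.001, 0.002, -0.055]
[0.01, 0.06, -0.002, -0.001, 0.002, -0.11]
[0.017, 0.089, -0.002, -0.001, 0.002, -0.166]
[0.026, 0.117, -0.002, -0.001, 0.002, -0.222]
[0.037, 0.144, -0.002, -0.001, 0.002, -0.277]
[array([280.69325199, 200.59707338]), array([281.8211583, 197.624086 ]), array([282.62903529, 194.55278925])]
[array([268.33295989, 194.5627185 ]), array([266.21828781, 193.92717995]), array([263.99136725, 193.40605641])]
```

View pics/e.png

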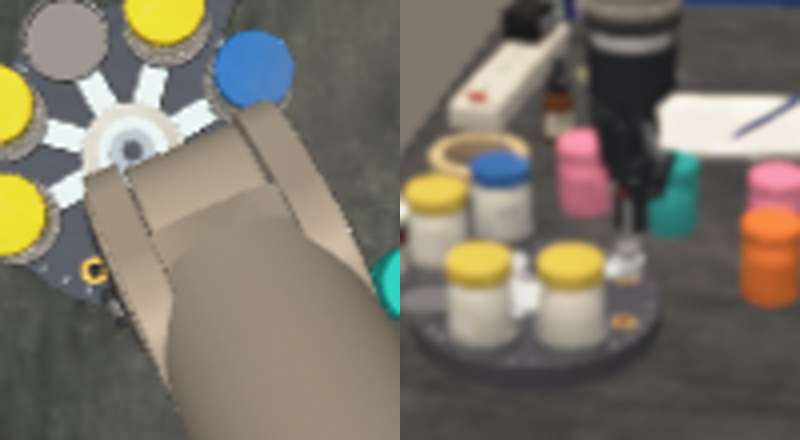

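The top view shows the blue jar at about (255,68) in the crop, roughly 45° on its way round. The gripper hides the target hole, and all the jars are standing. I'll find the hole by feel.

Emit:
apply_moves --pt "0.005 0.029 -0.001 0 0 -0.055" --pt "0.01 0.058 -0.001 0 0 -0.11" --pt "0.016 0.087 -0.001 0 0 -0.166" --pt "0.025 0.116 -0.001 0 0 -0.222" --pt "0.036 0.143 -0.001 0 0 -0.277"

```text
clock: 7.72
tcp_pos: [0.5077, -0.0408, 0.0718]
orientation: [2.754, 1.512, -0.009]
contact_force: [-2.3, -7.4, -9.8]
grip_width: 0.0217
gripper_force: 30.1
```

```bash
python3 - <<'E'
from plan import *
p,M=pose();o=r.get_obs();d=p[:2]-C;print(p,o["clock"],o["contact_force"],arc(75,0),np.hypot(*d),np.degrees(np.arctan2(d[1],d[0]))-Y0+180)
rows([arc(a,.0725) for a in(78,80,82)])
E
```

```text
[ 0.50772346 -0.04084561  0.07178807] 7.725 [-2.26084899 -7.38930298 -9.77241714] (np.float64(0.5092800503018646), np.float64(-0.039447255823857746), 0, 57.7) 0.0870155994445883 74.62566028753052
[0.009, 0.02, -0.003, -0.002, 0.003, -0.035]
[0.009, 0.032, -0.003, -0.002, 0.003, -0.058]
[0.011, 0.044, -0.003, -0.002, 0.003, -0.08]
```

```bash
sed -i 's/^C=.*/C=np.array([.5544,.0303]); Y0=-18.5/; s/,z,Y0+a)/,z,Y0+1.2+a)/' plan.py; cat > st.py <<'E'
from plan import *
def st():
    p,M=pose();o=r.get_obs();d=p[:2]-C;t=np.arctan2(d[1],d[0]);F=o["contact_force"]
    print("p",p,"clk",o["clock"],"F",F,"rad",round(np.hypot(*d)*1e3,1),"turn",round((np.degrees(t)-Y0+180)%360,2),"Fout",round(F[:2]@[np.cos(t),np.sin(t)],1),"Ftan",round(F[:2]@[-np.sin(t),np.cos(t)],1),"w",o["grip_width"])
st()
E
python3 - <<'E'
from st import *
rows([arc(a,.0725) for a in(78,80,82)])
E
```

```text
p [ 0.50772346 -0.04084561  0.07178807] clk 7.725 F [-2.26084899 -7.38930298 -9.77241714] rad 85.1 turn 75.23 Fout 7.4 Ftan 2.2 w 0.02165425829119019
[0.001, 0.016, -0.003, -0.002, 0.003, -0.035]
[0.001, 0.028, -0.003, -0.002, 0.003, -0.058]
[0.002, 0.04, -0.003, -0.002, 0.003, -0.08]
```

Emit:
apply_moves --pt "-0.003 0.016 0 0 0 -0.033" --pt "-0.003 0.03 0 0 0 -0.055" --pt "-0.003 0.04 0 0 0 -0.078" --pt "-0.003 0.04 0 0 0 -0.078"

```text
clock: 8.22
tcp_pos: [0.5171, -0.0464, 0.0722]
orientation: [2.658, 1.674, -0.005]
contact_force: [-0.2, -7.4, -10.0]
grip_width: 0.0211
gripper_force: 30.1
```

```bash
python3 st.py
```

```text
p [ 0.51710404 -0.04638679  0.07215516] clk 8.225 F [ -0.1691839   -7.35675805 -10.00573619] rad 85.3 turn 82.56 Fout 6.7 Ftan 3.1 w 0.02113495883552064
```

Emit:
apply_moves --pt "-0.004 0 0.007 0 0 0" --pt "-0.006 0 0.012 0 0 0" --pt "-0.006 0 0.013 0 0 0"

```text
clock: 8.6
tcp_pos: [0.5171, -0.0464, 0.0693]
orientation: [2.656, 1.677, -0.002]
contact_force: [-0.4, -6.1, -9.1]
grip_width: 0.0207
gripper_force: 30.1
```

```bash
python3 st.py
```

```text
p [ 0.51712888 -0.04640562  0.06933864] clk 8.6 F [-0.41823356 -6.11409329 -9.06690659] rad 85.3 turn 82.58 Fout 5.7 Ftan 2.3 w 0.020725814176754866
```

Emit:
apply_moves --pt "-0.003 0 0.002 0 0 0" --pt "-0.005 0 0.003 0 0 0" --pt "-0.005 0 0.003 0 0 0"

```text
clock: 8.98
tcp_pos: [0.5171, -0.0465, 0.0689]
orientation: [-2.655, -1.68, -0.001]
contact_force: [0.5, -2.0, -8.2]
grip_width: 0.0214
gripper_force: 30.2
```

```bash
python3 st.py
```

```text
p [ 0.51713489 -0.04653815  0.06890084] clk 8.975 F [ 0.50001682 -2.02022896 -8.24714536] rad 85.4 turn 82.63 Fout 1.6 Ftan 1.3 w 0.02143341593075832
```

Emit:
apply_moves --pt "0 0 0.001 0 0 0" --pt "0 0 0.002 0 0 0"

```text
clock: 9.22
tcp_pos: [0.5172, -0.0466, 0.0686]
orientation: [2.655, 1.68, 0.001]
contact_force: [-1.4, -1.0, -3.3]
grip_width: 0.0213
gripper_force: 30.7
```

Emit:
apply_moves --pt "0 0 0 0 0 0" --pt "0 0 0 0 0 0" --claw 0.285

```text
clock: 9.48
tcp_pos: [0.5178, -0.0461, 0.069]
orientation: [2.654, 1.681, 0.003]
contact_force: [-0.7, -1.3, 0.0]
grip_width: 0.0243
gripper_force: 0.0
```

```bash
python3 - <<'E'
from st import *
p,M=pose();rows([arc(a,p[2]) for a in(83,83.5,84,84.5,85,86)])
E
```

```text
p [ 0.51783759 -0.04612219  0.06898484] clk 9.475 F [-0.72861145 -1.32243865  0.01296998] rad 84.7 turn 82.93 Fout 1.5 Ftan -0.1 w 0.0242923418364483
[-0.001, 0.0, -0.0, 0.001, -0.001, -0.011]
[-0.001, 0.003, 0.0, 0.001, -0.001, -0.017]
[-0.001, 0.006, 0.0, 0.001, -0.001, -0.022]
[-0.001, 0.009, 0.0, 0.001, -0.001, -0.028]
[-0.001, 0.012, 0.0, 0.001, -0.001, -0.033]
[-0.001, 0.018, 0.0, 0.001, -0.001, -0.044]
```

Emit:
apply_moves --pt "0 0.003 0 0 0 -0.003" --pt "0 0.006 0 0 0 -0.007" --pt "0 0.009 0 0 0 -0.01" --pt "0 0.012 0 0 0 -0.015"

```text
clock: 9.98
tcp_pos: [0.5188, -0.0474, 0.0682]
orientation: [-2.633, -1.711, 0.002]
contact_force: [-5.6, 3.9, 4.7]
grip_width: 0.0247
gripper_force: 3.2
```

```bash
python3 st.py
```

```text
p [ 0.51878459 -0.04739619  0.06824882] clk 9.975 F [-5.56194544  3.9438283   4.72617518] rad 85.5 turn 83.87 Fout -1.3 Ftan -6.7 w 0.024681706253462977
```

Emit:
apply_moves --pt "0 0.002 -0.001 0 0 -0.003" --pt "0 0.004 -0.002 0 0 -0.006" --pt "0 0.004 -0.002 0 0 -0.006"

```text
clock: 10.35
tcp_pos: [0.5189, -0.0473, 0.0683]
orientation: [-2.623, -1.723, 0.003]
contact_force: [-5.5, 4.7, 2.2]
grip_width: 0.0243
gripper_force: 3.4
```

```bash
python3 st.py
```

```text
p [ 0.51886046 -0.04734491  0.06831108] clk 10.35 F [-5.45973799  4.68307053  2.17765947] rad 85.4 turn 83.91 Fout -2.0 Ftan -6.9 w 0.024302357008705127
```

```bash
cat > look.py <<'E'
import sys; from plan import *
s=r.grab_frame("side")
k=arc(83.1,0)
for z in(.064,.096,.104): print(z,proj(s,[k[0],k[1],z]))
c0,r0=[int(v)-35 for v in proj(s,[k[0],k[1],.09])]
cv2.imwrite("pics/%s.png"%sys.argv[1],cv2.resize(cv2.cvtColor(s["pixels"],cv2.COLOR_RGB2BGR)[r0:r0+70,c0:c0+70],None,fx=8,fy=8,interpolation=2));print(c0,r0)
E
python3 look.py f
```

```text
0.064 [269.24659894 184.60801476]
0.096 [269.25031485 176.44905632]
0.104 [269.25099043 174.37893744]
234 142
```

View pics/f.png

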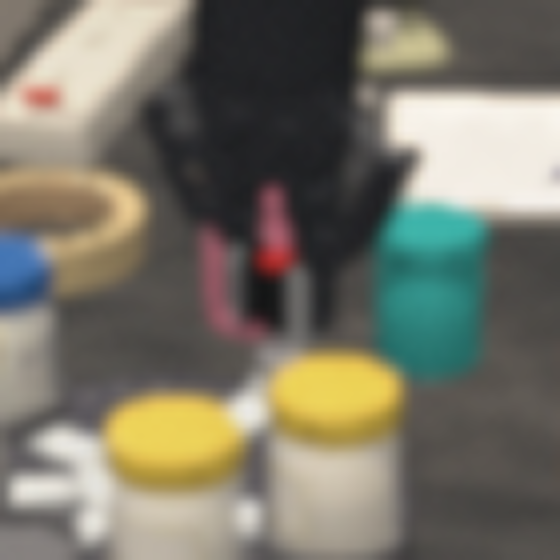

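The red spot is at crop (273,258), which is full-frame (268.1,174.3). That matches the raised height (174.4), not home (176.4). So the pin still rides on the face and this is just stiction, and I'll push on.

```bash
cat >> st.py <<'E'
def red():
    s=r.grab_frame("side");im=s["pixels"].astype(float);k=arc(88,.1);c,q=proj(s,k[:3])
    m=((im[...,0]-im[...,1])>60)&((im[...,0]-im[...,2])>60)  # red, not pink
    v,u=np.nonzero(m);g=(abs(u-c)<8)&(abs(v-q)<9);w=(im[...,0]-im[...,1])[v[g],u[g]]
    if g.sum(): print("red",np.average(u[g],weights=w),np.average(v[g],weights=w),g.sum(),"| raised/home at 84,90,96:",[np.round([*proj(s,arc(a,.104)[:3]),proj(s,arc(a,.096)[:3])[1]],1) for a in(84,90,96)])
red()
E
python3 st.py
```

```text
p [ 0.51888499 -0.04736237  0.06832316] clk 10.4 F [-5.56276169  4.28555102  2.85144707] rad 85.4 turn 83.93 Fout -1.6 Ftan -6.8 w 0.024582679284062884
red 267.90314136125653 173.6086387434555 17 | raised/home at 84,90,96: [array([268.9, 174.3, 176.3]), array([266.8, 173.7, 175.7]), array([264.5, 173.2, 175.2])]
```

Emit:
apply_moves --pt "0 0.003 0 0 0 -0.005" --pt "0 0.006 0 0 0 -0.01" --pt "0 0.006 0 0 0 -0.01"

```text
clock: 10.82
tcp_pos: [0.5209, -0.0485, 0.0683]
orientation: [-2.611, -1.744, 0.002]
contact_force: [-2.8, 2.4, -2.2]
grip_width: 0.024
gripper_force: 1.7
```

```bash
python3 st.py
```

```text
p [ 0.52086596 -0.04845707  0.06828537] clk 10.825 F [-2.77428753  2.39310354 -2.17883812] rad 85.6 turn 85.44 Fout -1.1 Ftan -3.5 w 0.02404742945279099
red 267.66511627906976 173.42259136212624 16 | raised/home at 84,90,96: [array([268.9, 174.3, 176.3]), array([266.8, 173.7, 175.7]), array([264.5, 173.2, 175.2])]
```

Emit:
apply_moves --pt "0 0.002 0 0 0 -0.004" --pt "0 0.004 0 0 0 -0.008" --pt "0 0.006 0 0 0 -0.01" --pt "0 0.006 0 0 0 -0.01"

```text
clock: 11.38
tcp_pos: [0.5239, -0.0502, 0.069]
orientation: [2.599, 1.763, 0.001]
contact_force: [0.7, 0.3, 1.0]
grip_width: 0.0245
gripper_force: 0.0
```

```bash
python3 st.py
```

```text
p [ 0.52387186 -0.05023799  0.06902067] clk 11.375 F [0.65185737 0.25064001 1.00330428] rad 86.1 turn 87.74 Fout -0.5 Ftan 0.5 w 0.024502401074205267
red 266.52448169386855 173.26731363034847 25 | raised/home at 84,90,96: [array([268.9, 174.3, 176.3]), array([266.8, 173.7, 175.7]), array([264.5, 173.2, 175.2])]
```

Emit:
apply_moves --pt "0.001 0.002 0 0 0 -0.004" --pt "0.002 0.004 0 0 0 -0.008" --pt "0.002 0.006 0 0 0 -0.01" --pt "0.002 0.008 0 0 0 -0.012"

```text
clock: 11.92
tcp_pos: [0.5254, -0.0501, 0.0688]
orientation: [-2.583, -1.789, 0.0]
contact_force: [0.3, 0.1, -0.5]
grip_width: 0.0243
gripper_force: 0.0
```

```bash
python3 st.py
```

```text
p [ 0.52540564 -0.05011784  0.06878755] clk 11.925 F [ 0.30767988  0.1133837  -0.48928411] rad 85.5 turn 88.67 Fout -0.2 Ftan 0.3 w 0.024303524478771724
red 266.42966874699954 173.8468554968795 23 | raised/home at 84,90,96: [array([268.9, 174.3, 176.3]), array([266.8, 173.7, 175.7]), array([264.5, 173.2, 175.2])]
```

Emit:
apply_moves --pt "0 0.002 0 0 0 -0.004" --pt "0 0.004 0 0 0 -0.008" --pt "0.001 0.006 0 0 0 -0.01" --pt "0.001 0.008 0 0 0 -0.014"

```text
clock: 12.48
tcp_pos: [0.527, -0.0506, 0.0687]
orientation: [-2.562, -1.817, 0.001]
contact_force: [-1.1, 0.2, 0.2]
grip_width: 0.0245
gripper_force: 0.8
```

```bash
python3 st.py
```

```text
p [ 0.52702318 -0.05059393  0.06872761] clk 12.475 F [-1.07848798  0.23373764  0.19956665] rad 85.4 turn 89.8 Fout 0.1 Ftan -1.1 w 0.02449269947329621
red 266.0368582711716 172.6020184291356 26 | raised/home at 84,90,96: [array([268.9, 174.3, 176.3]), array([266.8, 173.7, 175.7]), array([264.5, 173.2, 175.2])]
```

Emit:
apply_moves --pt "0 0.002 0 0 0 -0.004" --pt "0 0.004 0 0 0 -0.008" --pt "0.001 0.006 0 0 0 -0.01" --pt "0.001 0.008 0 0 0 -0.014" --pt "0.001 0.01 0 0 0 -0.018"

```text
clock: 13.15
tcp_pos: [0.5278, -0.0506, 0.0686]
orientation: [-2.534, -1.853, 0.005]
contact_force: [-9.5, 1.1, 8.8]
grip_width: 0.0241
gripper_force: 4.7
```

```bash
python3 st.py
```

```text
p [ 0.52780013 -0.05060237  0.06857062] clk 13.15 F [-9.4683706   1.08165893  8.75238746] rad 85.2 turn 90.3 Fout 1.9 Ftan -9.3 w 0.024116629436578618
red 265.6760184473482 172.51152959262106 29 | raised/home at 84,90,96: [array([268.9, 174.3, 176.3]), array([266.8, 173.7, 175.7]), array([264.5, 173.2, 175.2])]
```

Emit:
apply_moves --pt "0 0 -0.004 0 0 0" --pt "0 0 -0.006 0 0 0"

```text
clock: 13.45
tcp_pos: [0.5277, -0.0507, 0.0692]
orientation: [-2.534, -1.852, 0.005]
contact_force: [-4.8, 2.4, -4.0]
grip_width: 0.0243
gripper_force: 2.6
```

```bash
python3 st.py
```

```text
p [ 0.52767024 -0.05068659  0.06917968] clk 13.45 F [-4.83677271  2.38438001 -4.03117985] rad 85.3 turn 90.23 Fout -0.7 Ftan -5.3 w 0.024256074631353406
red 265.68412942989215 172.49383667180277 29 | raised/home at 84,90,96: [array([268.9, 174.3, 176.3]), array([266.8, 173.7, 175.7]), array([264.5, 173.2, 175.2])]
```

Emit:
apply_moves --pt "0 0.003 0 0 0 -0.003" --pt "0 0.006 0 0 0 -0.006" --pt "0 0.006 0 0 0 -0.006"

```text
clock: 13.88
tcp_pos: [0.5279, -0.0507, 0.0691]
orientation: [-2.524, -1.864, 0.008]
contact_force: [-9.9, 4.0, 1.6]
grip_width: 0.0247
gripper_force: 4.8
```

```bash
python3 st.py
```

```text
p [ 0.52788298 -0.05066579  0.06908828] clk 13.875 F [-9.91449617  3.97491918  1.63119678] rad 85.2 turn 90.37 Fout -0.7 Ftan -10.7 w 0.02465035377802935
red 265.6824427480916 172.46297709923664 29 | raised/home at 84,90,96: [array([268.9, 174.3, 176.3]), array([266.8, 173.7, 175.7]), array([264.5, 173.2, 175.2])]
```

Emit:
apply_moves --pt "0 -0.006 0 0 0 0" --pt "0 -0.012 0 0 0 0" --pt "0 -0.015 0 0 0 0" --pt "0 -0.015 0 0 0 0"

```text
clock: 14.42
tcp_pos: [0.5276, -0.0506, 0.0702]
orientation: [-2.528, -1.865, 0.0]
contact_force: [-4.1, 0.4, -2.9]
grip_width: 0.0246
gripper_force: 1.6
```

Emit:
apply_moves --pt "0 0 0 0 0 0" --pt "0 0 0 0 0 0" --pt "0 0 0 0 0 0" --claw 0.2 --newtons 25

```text
clock: 14.8
tcp_pos: [0.5266, -0.0503, 0.0703]
orientation: [-2.527, -1.864, 0.003]
contact_force: [-7.2, 2.1, 2.2]
grip_width: 0.0213
gripper_force: 24.5
```

```bash
python3 st.py
```

```text
p [ 0.52656656 -0.05027246  0.07033659] clk 14.8 F [-7.20595542  2.1334598   2.1984565 ] rad 85.2 turn 89.44 Fout 0.3 Ftan -7.5 w 0.021294349783948372
red 265.7991308546596 172.9241912119749 23 | raised/home at 84,90,96: [array([268.9, 174.3, 176.3]), array([266.8, 173.7, 175.7]), array([264.5, 173.2, 175.2])]
```

Emit:
apply_moves --pt "0 -0.006 -0.001 0 0 0" --pt "0 -0.012 -0.003 0 0 0" --pt "0 -0.012 -0.004 0 0 0"

```text
clock: 15.22
tcp_pos: [0.5259, -0.05, 0.0715]
orientation: [2.528, 1.863, 0.003]
contact_force: [3.1, -1.8, -6.1]
grip_width: 0.021
gripper_force: 24.9
```

```bash
python3 st.py
```

```text
p [ 0.52587013 -0.05001547  0.07152749] clk 15.225 F [ 3.05457816 -1.79224702 -6.12421396] rad 85.2 turn 88.94 Fout 0.7 Ftan 3.5 w 0.02104205639855647
red 266.1116846550915 172.3289535429376 24 | raised/home at 84,90,96: [array([268.9, 174.3, 176.3]), array([266.8, 173.7, 175.7]), array([264.5, 173.2, 175.2])]
```

Emit:
apply_moves --pt "0 0.004 0 0 0 -0.005" --pt "0 0.008 0 0 0 -0.01" --pt "0 0.012 0 0 0 -0.015" --pt "0 0.016 0 0 0 -0.02" --pt "0 0.016 0 0 0 -0.02"

```text
clock: 15.9
tcp_pos: [0.5267, -0.05, 0.0706]
orientation: [-2.495, -1.905, 0.004]
contact_force: [-4.6, 1.4, -6.7]
grip_width: 0.0213
gripper_force: 25.1
```

```bash
python3 st.py
```

```text
p [ 0.5266607  -0.05003967  0.07060379] clk 15.9 F [-4.62700885  1.44594229 -6.69585073] rad 85.0 turn 89.45 Fout 0.1 Ftan -4.8 w 0.02127711374139115
red 265.7516215185044 172.55971003433802 29 | raised/home at 84,90,96: [array([268.9, 174.3, 176.3]), array([266.8, 173.7, 175.7]), array([264.5, 173.2, 175.2])]
```

```bash
python3 - <<'E'
from plan import *
f=[r.grab_frame(n) for n in("top","side")]
cs=[proj(x,arc(89,.06)[:3]).astype(int)-[32,40] for x in f];print(cs)
cv2.imwrite("pics/g.png",np.hstack([cv2.resize(cv2.cvtColor(x["pixels"],cv2.COLOR_RGB2BGR)[c[1]:c[1]+80,c[0]:c[0]+64],None,fx=6,fy=6,interpolation=2) for x,c in zip(f,cs)]))
E
```

```text
[array([251, 157]), array([235, 144])]
```

View pics/g.png

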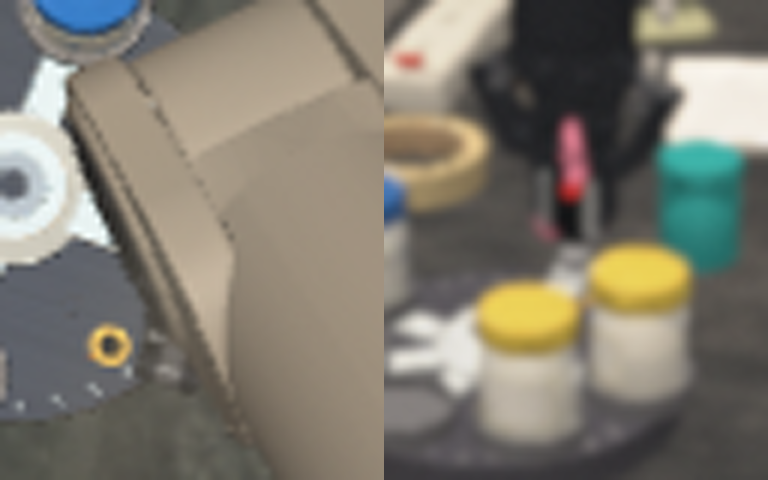

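The earlier red blob was contaminated by the pink jar behind it. In this picture the true red spot is at side crop (571,190), about row 175.3, which is home height (raised would be about 173.3). The 6 N pull and the lateral stop agree, so the pin seems to have dropped. I'll ease off, release and verify.

Emit:
apply_moves --pt "0 -0.004 0.002 0 0 0" --pt "0 -0.007 0.004 0 0 0" --pt "0 -0.007 0.004 0 0 0"

```text
clock: 16.42
tcp_pos: [0.5266, -0.05, 0.0704]
orientation: [-2.498, -1.904, 0.001]
contact_force: [-4.4, 3.9, -1.4]
grip_width: 0.0211
gripper_force: 25.3
```

Emit:
apply_moves --pt "0 0 0 0 0 0" --pt "0 0 0 0 0 0" --claw 0.32

```text
clock: 16.68
tcp_pos: [0.5286, -0.0507, 0.0711]
orientation: [2.497, 1.903, 0.004]
contact_force: [-0.9, -0.1, 0.8]
grip_width: 0.0274
gripper_force: 0.0
```

Emit:
apply_moves --pt "0 0 0 0 0 0" --pt "0 0 0 0 0 0" --pt "0 0 0 0 0 0" --claw 0.65

```text
clock: 17.05
tcp_pos: [0.5271, -0.0504, 0.0704]
orientation: [2.499, 1.904, 0.0]
contact_force: [-0.6, -0.0, 0.7]
grip_width: 0.0556
gripper_force: 0.0
```

```bash
python3 st.py
```

```text
p [ 0.52707688 -0.05038228  0.07035912] clk 17.05 F [-0.62159664 -0.0361896   0.68713125] rad 85.2 turn 89.79 Fout 0.2 Ftan -0.6 w 0.05564913571674104
red 265.65388138310055 171.1007556675063 95 | raised/home at 84,90,96: [array([268.9, 174.3, 176.3]), array([266.8, 173.7, 175.7]), array([264.5, 173.2, 175.2])]
```

Emit:
apply_moves --pt "0 0 -0.2 0 0 0" --pt "0 0 -0.4 0 0 0" --pt "0 0 -0.6 0 0 0" --pt "0 0 -0.7 0 0 0"

```text
clock: 17.6
tcp_pos: [0.528, -0.0501, 0.2482]
orientation: [2.496, 1.903, 0.004]
contact_force: [0.1, 0.1, -0.1]
grip_width: 0.0553
gripper_force: 0.0
```

```bash
python3 - <<'E'
from plan import *
p,M=pose();print(p,r.get_obs()["clock"]);t=M.T@np.array([-.03,-.25,0])/.25;print(t)
E
```

```text
[ 0.52796466 -0.05011028  0.24822048] 17.6
[-9.96033194e-01  1.49391499e-01  2.36330710e-04]
```

Emit:
apply_moves --pt "-0.99 0.15 0 0 0 0" --pt "-0.99 0.15 0 0 0 0" --pt "-0.99 0.15 0 0 0 0" --pt "-0.99 0.15 0 0 0 0" --pt "-0.99 0.15 0 0 0 0"

```text
clock: 18.23
tcp_pos: [0.4951, -0.3055, 0.2444]
orientation: [2.508, 1.891, -0.003]
contact_force: [0.4, 0.8, -0.3]
grip_width: 0.0555
gripper_force: 0.0
```

```bash
python3 - <<'E'
from plan import *
f=[r.grab_frame(n) for n in("top","side")]
C0=np.array([.5547,.0324])
cs=[proj(x,[.5547,.0324,.06]).astype(int)-[45,42] for x in f];print(cs)
for x in f:
    print([np.round([*proj(x,[*arc(a,0)[:2],.096]),*proj(x,[*arc(a,0)[:2],.104])],1) for a in(86,89,94)])
cv2.imwrite("pics/h.png",np.vstack([cv2.resize(cv2.cvtColor(x["pixels"],cv2.COLOR_RGB2BGR)[c[1]:c[1]+75,c[0]:c[0]+90],None,fx=4*1,fy=4,interpolation=2) for x,c in zip(f,cs)]))
x=f[0];h=cv2.cvtColor(x["pixels"],cv2.COLOR_RGB2HSV)
for nm,lo,hi,z in[("y",(20,120,120),(35,255,255),.109),("b",(100,100,80),(120,255,255),.109),("r",(0,150,100),(8,255,255),.096)]:
    n,_,st,c=cv2.connectedComponentsWithStats(cv2.inRange(h,lo,hi))
    for i in range(1,n):
        P=atz(x,c[i],z);d=P[:2]-C0
        if st[i,4]>5 and np.hypot(*d)<.13: print(nm,c[i],st[i,4],P,np.hypot(*d),np.degrees(np.arctan2(d[1],d[0]))+17.3)
E
```

```text
[array([207, 144]), array([208, 153])]
[array([283.3, 198.5, 283.5, 198.2]), array([283.9, 196.9, 284.1, 196.6]), array([284.7, 194.1, 285. , 193.9])]
[array([268.2, 176.1, 268.2, 174.1]), array([267.2, 175.8, 267.2, 173.8]), array([265.3, 175.4, 265.3, 173.3])]
y [237.33333333 153.11309524] 336 [0.63690008 0.07181018 0.109     ] 0.09115928814693337 42.91501733416225
y [218.92035398 199.30383481] 339 [0.51673868 0.11667583 0.109     ] 0.0924309267038574 131.5487704522868
y [238.80701754 218.83625731] 342 [0.46770217 0.06496549 0.109     ] 0.09289312664552607 176.7778513883552
y [268.77272727 214.31818182] 22 [ 0.48014169 -0.01092809  0.109     ] 0.08623378430029895 -132.53783313724432
b [265.11692308 152.10461538] 325 [6.40285565e-01 8.07297237e-05 1.09000000e-01] 0.09148455712092818 -3.3878025145277704
r [282.96551724 197.20689655] 29 [ 0.52511807 -0.04744874  0.096     ] 0.08515228297236467 -93.0283915790275
```

View pics/h.png

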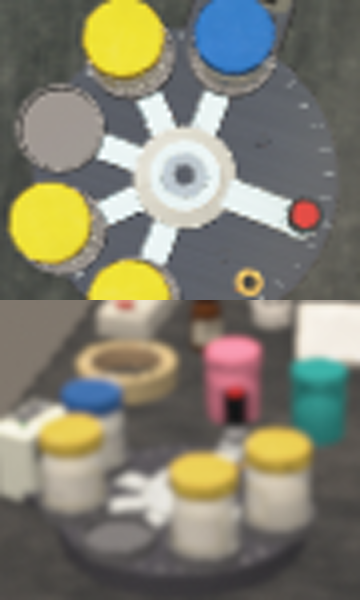

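The top view shows the blue jar beside the reader (crop 235,35), all jars upright and the knob at (305,214). The camera puts the turn at 87.0°, so the hole is at 267° (3° off 270°). In the side view the red spot at (235,392) is at home height. I'm measuring the height once more, numerically.

```bash
python3 - <<'E'
from plan import *
s=r.grab_frame("side");h=cv2.cvtColor(s["pixels"],cv2.COLOR_RGB2HSV)
for lo in((0,150,60),(0,190,100)):
    n,_,st,c=cv2.connectedComponentsWithStats(cv2.inRange(h,lo,(8,255,255)))
    for i in range(1,n):
        if abs(c[i][0]-267)<6 and abs(c[i][1]-175)<8: print(c[i],st[i])
k=np.array([.5251,-.0474])
for z in(.096,.098,.1,.104): print(z,proj(s,[*k,z]))
E
```

```text
[266.2 176.6] [265 176   3   2   5]
[266. 176.] [266 176   1   1   1]
0.096 [267.28434896 176.15881076]
0.098 [267.28306484 175.64315958]
0.1 [267.28177302 175.12674699]
0.104 [267.27916615 174.09163374]
```

```bash
python3 -c "
from bench import r
print(r.hand_in())"
```

```text
the job is handed in; nothing more can be done
None
```

The blue-lidded jar is at the white reader. The side camera shows the index pin at home height (to about 1 mm) in the hole at about 267°, the gripper has let go, and the job is handed in at about 18 s on the robot's clock. The highest sideways force I read was about 11 N.

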